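# Feel round the lunchbox seal

## Robot

A 7-joint arm with a two-finger parallel gripper is mounted at the origin on the work surface. World frame = base frame: x ahead of the robot, y to its left, z up, the work surface at z = 0. Lengths are in m, angles in rad, forces in N, time in s.
With the tool pointing down it reaches from about 0.4 to 0.875 m from the base axis. Payload 19.3 kg.
Tool frame: the origin (TCP) lies at the very end of the fingers, on their centre line; the grasp point (between the pads) lies 19 mm behind it; z points along the fingers, y is the line along which they close (so a half turn about z gives the same grasp; the last joint's range is limited). The gripper opens to 85 mm and grips with 20 to 120 N. Pads are 22 mm wide; open, the fingers measure 114 mm over their backs; the gripper's body (76 mm by 85 mm) begins 54 mm behind the grasp point. The pads swing forward as they close: fully open they stand 13 mm farther back than shut.
Start: joints at [-1.225, 0.521, -0.036, 1.599, 0.021, 1.021, -0.113], TCP at [0.252, 0.572, 0.231] pointing down, gripper open.
Joint ranges: [-2.91, 2.91], [-0.3, 2.13], [-1.5, 1.42], [0.17, 2.43], [-1.26, 4.41], [0.16, 1.93], [-2.52, 2.52]. Speed limits (rad/s): [1.89, 1.89, 2.39, 2.39, 3.01, 3.01, 3.01].

## Interface

Orientations are given as [roll, pitch, yaw] about the fixed x, y, z axes, in that order (R = Rz(yaw) Ry(pitch) Rx(roll)).
In Python, from workcell import bot gives the robot as it stands.
- The arm moves only by the tool jog_arm, never from a script. Its argument "motion" is a list of rows, each a list of 5 numbers: the shift along the tool's x, y, z scaled (see below), then the turn about the tool's z scaled (see below), then the opening, from 0 (shut) to 1 (fully open). A call has 1 to 12 rows; each row shifts and turns the commanded pose from where the row before left it, along the tool's axes as they then stand; what a row does not reach is not made up. The controller multiplies each number of a shift by 30 mm and each number of a turn by 0.08 rad. A row lasts 1/10 s, in which the tool goes at most 50 mm and 8.59 degrees, less where a joint would pass 70% of its speed; a pose out of reach is approached as far as the arm can. A call with a number of a shift or a turn outside -1 to 1 is refused whole. A call with a gripper value outside its range is refused whole. The fingers move at their own pace and stop on an object; "newtons" is the grip in N (left out, the last holds). Time passes only in rows, so rows that do not move let the fingers close. It gives the time, the measured TCP pose, the force, the opening and the grip force at its end, in the units of the state.
- bot.observe(): the state, without advancing time (a new reading comes with each control period).
- bot.grab_frame(name): name is "side" or "top"; returns a dict with "pixels" (400x640x3 uint8, red, green, blue), "fovy" (degrees; the focal length in pixels is half the picture's height over the tangent of half this angle, whatever the lens; pixels are square), "cx", "cy" (the principal point, pixels), "rvec" (rotation vector, rad) and "tvec" (3), from world to camera coordinates, as OpenCV has them. Camera axes: x right, y down, z forward; pixel columns grow to the right and rows downward; lengths in m; the calibration is good to about 2 mm. A picture is of the moment at which its call begins. There is no depth.
- bot.job_done(): hands the job in; it is judged then, once.
The state is a dict: "clock": time; "qpos": joint angles; "qd": joint speeds; "joint_efforts": joint torques, N m; "position": TCP position; "tool_rot": TCP orientation; "force": force on the tool from outside, world axes, zero at the start; "moment": the same for the moment, N m; "grip_width": finger opening in m; "finger_force": force on a finger pad.
Only numpy, scipy, OpenCV 4.12 (cv2) and the standard library are available. Lean on these libraries where they do the work, as an engineer would, in place of code of your own. Each camera call takes 0.05 s, during which the arm holds its last target. There are 200 camera calls.

## Task

The pale grey seal in the rim of the open blue lunchbox has just been pushed back in after washing: with the fingers closed, run the fingertips lightly along it to feel that it is seated. Start on the left at the end nearest the hinge, follow the left side to the front, go round the corner, along the front, round the other corner and up the right side to the hinge end, then lift away. Touch gently and do it in one stroke without lifting off the seal on the way; do not push or lift the lunchbox, leave its lid open and leave the things in and around it where they are.

Things in the scene. Friction and masses are not known exactly. Their poses are not given: they have to be found in the camera images.
- bento: open blue lunchbox, loose, about 0.9 kg: a tub with a 16 mm wide flange, over all 146 mm (x) by 206 mm (y), flange top 59.5 mm above the bench. Origin: centre of its underside; z up, -x its front (towards the robot), +y its left as the robot sees it, +x the hinge side; within 0.45 rad of square to the robot. Food and cup inside lie below the flange. Slides if pushed sideways with over 7 N.
- seal: pale grey silicone seal in the middle of the flange, same origin and axes as the lunchbox: a closed rounded rectangle 7 mm wide, centreline 130 mm (x) by 190 mm (y), corner radius 22 mm, top 63.5 mm above the bench, 4 mm proud of the flange. Springy: gives about 1 mm for each 2.5 N, at most 3.5 mm. A light touch is some 1 to 8 N, over 20 N too hard.
- bento_lid (a joint): the lunchbox's lid on its hinge behind the flange; 0: thrown right back, sloping down to the bench on the +x side, reaching 135 mm beyond the hinge, all of it lower than the seal; grows (rad) as it is raised
- snack_cup: green silicone cup with three small tomatoes, 66 mm wide, 38 mm high, loose in the left compartment of the lunchbox, its rim 44 mm above the bench; origin at the centre of its underside
- bottle: stainless steel drink bottle with black cap, 70 mm across, 255 mm high, upright on the bench to the left of the lunchbox; origin at the centre of its underside
- spoon: bamboo spoon lying on the bench between the robot and the lunchbox, 153 mm long, bowl 40 mm wide, 11 mm high; origin under it 8 mm from the middle, x along it towards the bowl
- ramekin: white ceramic ramekin, 88 mm across, 46 mm high, on the bench beside the lunchbox; origin at the centre of its underside
- mandarin: orange mandarin, 65 mm across, 51 mm high, on the bench beside the lunchbox; origin at the centre of its underside
- jar: small amber glass jar with a red lid, 58 mm across, 72 mm high, on the bench beside the lunchbox; origin at the centre of its underside
- seal_start (a point): point on the centreline of the seal's top, at the left end of the hinge side: 45 mm to +x of the lunchbox's centre, 95 mm to +y
- seal_left (a point): point on the centreline of the seal's top, on the left side
- seal_corner_l (a point): point on the centreline of the seal's top, at the front left corner
- seal_front_l (a point): point on the centreline of the seal's top, on the left half of the front
- seal_front_r (a point): point on the centreline of the seal's top, on the right half of the front
- seal_corner_r (a point): point on the centreline of the seal's top, at the front right corner
- seal_right (a point): point on the centreline of the seal's top, on the right side
- seal_end (a point): point on the centreline of the seal's top, at the right end of the hinge side: 45 mm to +x of the lunchbox's centre, 95 mm to -y

How it is judged:
By the outcome, as a careful person would: the job done as asked, in the order asked, and still so for the second after the job is handed in, with the robot touching nothing.
It also fails if it takes over 61 s, if anything falls off the work surface, if the arm or the gripper's body presses on something with over 40 N, if the wrist force passes 120 N, or if a joint passes its speed limit or range.

## Working session

There is one attempt and no reset: what is moved stays moved. The work goes in short steps, Python scripts to look and compute and a tool call to move; the robot and the scene stay as the last step left them, time stands still between calls to the robot, and variables do not carry over. Pictures are saved under pics/ and viewed, at most 10 in all, crops included, and the job is handed in when it is done.

Besides the shell and the picture viewer there is one more tool, called after "Request:" as a command line: name --pt "numbers of a row" for each row, then --argument value for the rest. jog_arm: Moves the arm, as the interface text tells. Shifts and turns lie within -1 to 1; 1 stands for 30 mm of shift or 0.08 rad of turn. Its arguments: {"type":"object","properties":{"motion":{"type":"array","items":{"type":"array","items":{"type":"number"}}},"newtons":{"type":"number"}},"required":["motion"]}

```bash
mkdir -p pics; python3 - <<'E'
from workcell import bot
import cv2,pickle
d={}
for n in("top","side"):
    f=bot.grab_frame(n);d[n]=f
    cv2.imwrite(f"pics/{n}0.png",f["pixels"][:,:,::-1]);print(n,f["fovy"],f["cx"],f["cy"],f["rvec"],f["tvec"])
pickle.dump(d,open("f.pkl","wb"))
print(bot.observe())
E
```

```text
top 44.17952083983049 322.18911197170235 203.55680003291013 [ 2.19105054 -2.15234646  0.11430549] [0.09726101 0.5863977  1.18593526]
side 44.88896708818834 318.7008897528726 197.5463765212666 [ 2.13457461 -0.54680614  0.30762624] [-0.47198716  0.25014732  0.83978824]
{'clock': 0.1, 'qpos': array([-1.22518002,  0.52198889, -0.0363263 ,  1.59990289,  0.021193  ,
        1.02112224, -0.11281873]), 'qd': array([ 3.56438289e-04, -2.58753472e-03, -3.75647784e-04, -1.04152154e-03,
       -6.10397674e-05,  1.35299749e-03, -6.67258915e-04]), 'joint_efforts': array([ 3.53415155e-03, -9.28485632e+01,  1.98373966e+00, -3.70531511e+01,
        1.81144680e-02,  5.21826121e-03, -8.50344077e-05]), 'position': array([0.2523728 , 0.57146505, 0.23077904]), 'tool_rot': array([-3.14055812e+00,  6.67220015e-05,  2.72574116e+00]), 'force': array([-0.27939991,  0.83026099,  0.17914645]), 'moment': array([-0.00051428,  0.01672553, -0.02999848]), 'finger_force': 0.0, 'grip_width': 0.08536607771890929}
```

View pics/top0.png

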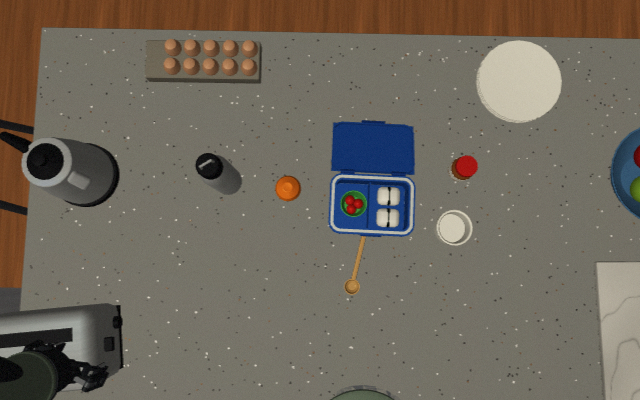

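View pics/side0.png

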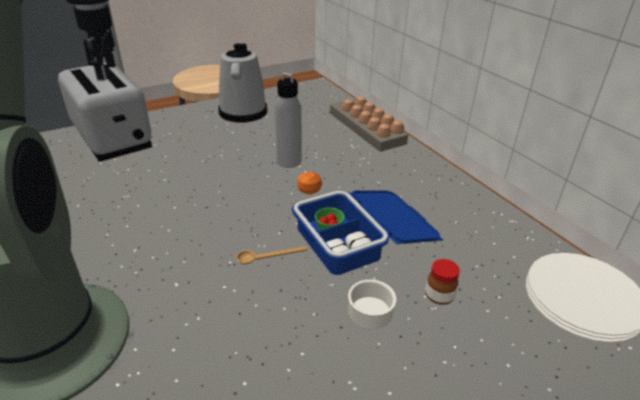

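```bash
cat > h.py <<'E'
import numpy as np,cv2,pickle
from scipy.optimize import minimize
def K(f):
    h=f["pixels"].shape[0]/2/np.tan(np.radians(f["fovy"])/2)
    return np.array([[h,0,f["cx"]],[0,h,f["cy"]],[0,0,1]])
def proj(f,P): return cv2.projectPoints(np.asarray(P,float),np.array(f["rvec"]),np.array(f["tvec"]),K(f),None)[0][:,0]
def seal(x,y,t,off=0,n=40):
    a,b,r=.043,.073,.022+off
    pts=[]
    for cx,cy,s in((a,b,0),(-a,b,1),(-a,-b,2),(a,-b,3)):
        th=np.linspace(s,s+1,12)*np.pi/2
        pts+=[(cx+r*np.cos(q),cy+r*np.sin(q)) for q in th]
    p=np.array(pts+pts[:1]);L=np.r_[0,np.cumsum(np.hypot(*np.diff(p,axis=0).T))]
    u=np.linspace(0,L[-1],300);p=np.c_[np.interp(u,L,p[:,0]),np.interp(u,L,p[:,1])]
    R=np.array([[np.cos(t),-np.sin(t)],[np.sin(t),np.cos(t)]])
    return np.c_[p@R.T+[x,y],np.full(300,.0635)]
E
python3 - <<'E'
from h import *
d=pickle.load(open("f.pkl","rb"))
W={}
for n,f in d.items():
    I=f["pixels"].astype(float); W[n]=cv2.GaussianBlur(I[:,:,0].astype(np.float32),(0,0),1.0) # red: grey bright vs blue dark
def score(p,names):
    s=0
    for n in names:
        def v(o):
            q=proj(d[n],seal(*p,o)).astype(np.float32)
            return cv2.remap(W[n],q[:,:1],q[:,1:],cv2.INTER_LINEAR).mean()
        s+=v(0)-.5*v(.008)-.5*v(-.008)
    return -s
# init from top centre pixel
f=d["top"];R=cv2.Rodrigues(np.array(f["rvec"]))[0];c=-R.T@f["tvec"]
v=R.T@np.linalg.inv(K(f))@[372,204,1];P=c+v*(.0635-c[2])/v[2];print(P)
for names in(["top"],["side"],["top","side"]):
    best=min((minimize(score,[P[0]+dx,P[1]+dy,t],args=(names,),method="Nelder-Mead",options=dict(initial_simplex=np.array([[P[0]+dx,P[1]+dy,t]]*4)+np.array([[0,0,0],[.008,0,0],[0,.008,0],[0,0,.08]]),xatol=1e-5)) for t in(-.2,0,.1,.2) for dx in(-.006,.006) for dy in(-.006,.006)),key=lambda r:r.fun)
    print(names,best.x,best.fun)
ims=[]
for n,(u0,v0) in(("top",(312,110)),("side",(280,175))):
    S=4;w,h=(120,140)
    im=cv2.resize(d[n]["pixels"][v0:v0+h,u0:u0+w,::-1],None,fx=S,fy=S,interpolation=cv2.INTER_CUBIC)[:560,:]
    q=(proj(d[n],seal(*best.x))-[u0,v0]+.5)*S
    cv2.polylines(im,[q.astype(int)],True,(0,0,255),1);ims.append(im[:,:400] if n=="top" and 0 else im)
out=np.hstack(ims);out=cv2.resize(out,(800,int(out.shape[0]*800/out.shape[1])));cv2.imwrite("pics/fit.png",out)
E
```

```text
[ 0.58220446 -0.01159651  0.0635    ]
['top'] [ 0.582238   -0.01097355 -0.03083795] -103.81883239746094
['side'] [ 0.58113294 -0.01253748 -0.03813507] -80.13960266113281
['top', 'side'] [ 0.58188167 -0.01129146 -0.03362746] -180.8599853515625
```

View pics/fit.png

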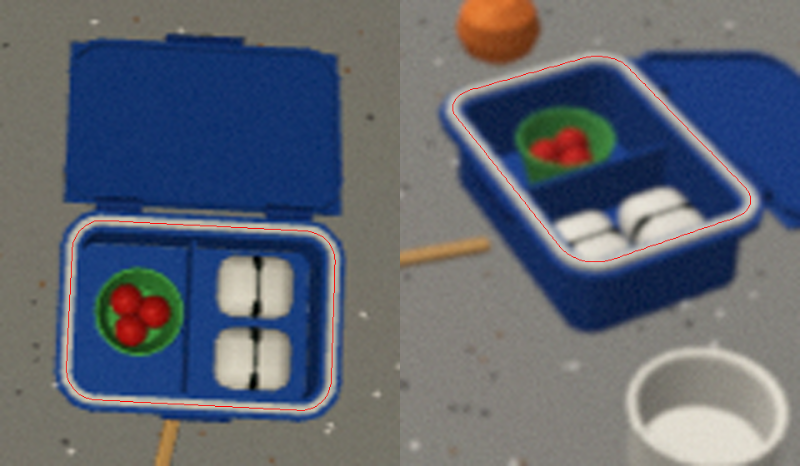

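The overlay matches the seal in both views. In the top crop, the red line sits slightly inside the left edge (x≈72 against about 69), so I'll measure the residuals per side.

```bash
python3 - <<'E'
from h import *
d=pickle.load(open("f.pkl","rb"))
p=[.5820,-.0113,-.0336]
offs=np.arange(-.008,.0081,.0005)
for n in d:
    W=d[n]["pixels"][:,:,0].astype(np.float32)
    prof=[]
    for o in offs:
        q=proj(d[n],seal(*p,o)).astype(np.float32)
        prof.append(cv2.remap(W,q[:,:1],q[:,1:],cv2.INTER_CUBIC)[:,0])
    prof=np.array(prof)
    s=seal(0,0,0)
    for nm,m in(("hinge",s[:,0]>.0649),("left",s[:,1]>.0949),("front",s[:,0]<-.0649),("right",s[:,1]<-.0949)):
        m=m&(abs(s[:,0])<.066)
        a=prof[:,m].mean(1);w=np.clip(a-a.max()*.6,0,None);print(n,nm,"outward offset mm %.2f"%(1e3*(w@offs)/w.sum()),int(a.max()),a[::4].astype(int))
E
```

```text
top hinge outward offset mm 0.18 192 [ 17  28  83 171 192 181  96  27  53]
top left outward offset mm 0.19 192 [ 26  24  88 168 191 176 111  46  62]
top front outward offset mm -0.28 195 [ 24  24  98 184 195 169  74  26  48]
top right outward offset mm -0.34 189 [ 19  51 119 178 187 164  86  48  90]
side hinge outward offset mm -0.86 192 [ 77 122 162 188 191 170 125  73  37]
side left outward offset mm 0.87 185 [ 93 126 156 177 185 180 166 150 138]
side front outward offset mm 0.71 197 [ 56  78 124 172 196 191 160 109  60]
side right outward offset mm -1.08 193 [151 157 167 182 193 186 159 120  79]
```

Request:
jog_arm --pt "0 0 -1 0 0" --pt "0 0 -1 0 0" --pt "0 0 0 -0.96 0" --pt "0 0 0 -0.96 0" --pt "0 0 0 -0.96 0" --pt "0 0 0 -0.96 0" --pt "0 0 0 -0.96 0" --pt "-0.6 -1 0 0 0" --pt "-0.6 -1 0 0 0" --pt "-0.6 -1 0 0 0" --pt "-0.6 -1 0 0 0" --pt "-0.6 -1 0 0 0"

```text
clock: 1.3
position: [0.3381, 0.4175, 0.2911]
tool_rot: [-3.141, -0.0, 3.11]
force: [0.4, 1.2, 0.6]
grip_width: -0.0
finger_force: 0.0
```

```bash
cat > st.py <<'E'
from workcell import bot
import numpy as np
s=bot.observe();t=-.0325;p=s["position"];d=p[:2]-[.5822,-.0110];c,n=np.cos(t),np.sin(t)
print("t",s["clock"],"pos",p.round(4),"local mm",np.round([1e3*(c*d[0]+n*d[1]),1e3*(-n*d[0]+c*d[1]),1e3*p[2]],1),"rot",s["tool_rot"].round(4),"F",s["force"].round(2),"w",round(s["grip_width"],4))
E
python3 st.py
```

```text
t 1.3 pos [0.3381 0.4175 0.2911] local mm [-257.9  420.3  291.1] rot [-3.1412e+00 -2.0000e-04  3.1097e+00] F [0.41 1.24 0.64] w -0.0
```

Request:
jog_arm --pt "-0.6 -1 0 0 0" --pt "-0.6 -1 0 0 0" --pt "-0.6 -1 0 0 0" --pt "-0.6 -1 0 0 0" --pt "-0.6 -1 0 0 0" --pt "-0.6 -1 0.5 0 0" --pt "-0.6 -1 1 0 0" --pt "-0.5 -0.5 1 0 0" --pt "0 0 0 0 0" --pt "0 0 0 0 0"

```text
clock: 2.3
position: [0.4711, 0.1896, 0.2161]
tool_rot: [-3.141, -0.001, 3.109]
force: [-0.6, -0.1, 0.4]
grip_width: -0.0
finger_force: 0.0
```

```bash
python3 st.py
```

```text
t 2.3 pos [0.4711 0.1896 0.2161] local mm [-117.5  196.9  216.1] rot [-3.1411e+00 -1.2000e-03  3.1092e+00] F [-0.56 -0.05  0.42] w -0.0
```

Request:
jog_arm --pt "-0.774 -0.486 0 0 0" --pt "-0.774 -0.486 0 0 0" --pt "-0.774 -0.486 0 0 0" --pt "-0.774 -0.486 0 0 0" --pt "-0.774 -0.486 0 0 0" --pt "-0.774 -0.486 0.5 0 0" --pt "-0.774 -0.486 1 0 0" --pt "0 0 1 0 0" --pt "0 0 1 0 0" --pt "0 0 0.7 0 0" --pt "0 0 0 0 0" --pt "0 0 0 0 0"

```text
clock: 3.5
position: [0.6311, 0.0835, 0.0917]
tool_rot: [3.141, 0.001, 3.111]
force: [-0.3, -0.0, 0.2]
grip_width: 0.0
finger_force: 0.0
```

```bash
python3 st.py; python3 - <<'E'
from h import *
from workcell import bot
ims=[]
for n,(u0,v0) in(("top",(300,130)),("side",(270,120))):
    f=bot.grab_frame(n);im=cv2.resize(f["pixels"][v0:v0+140,u0:u0+130,::-1],None,fx=3,fy=3,interpolation=cv2.INTER_CUBIC)
    q=(proj(f,[bot.observe()["position"]])[0]-[u0,v0]+.5)*3
    cv2.circle(im,tuple(int(a) for a in q),3,(255,0,255),1);ims.append(im)
cv2.imwrite("pics/above.png",np.hstack(ims))
E
```

```text
t 3.5 pos [0.6311 0.0835 0.0917] local mm [45.8 96.  91.7] rot [3.1410e+00 1.0000e-03 3.1108e+00] F [-0.28 -0.03  0.23] w 0.0
```

View pics/above.png

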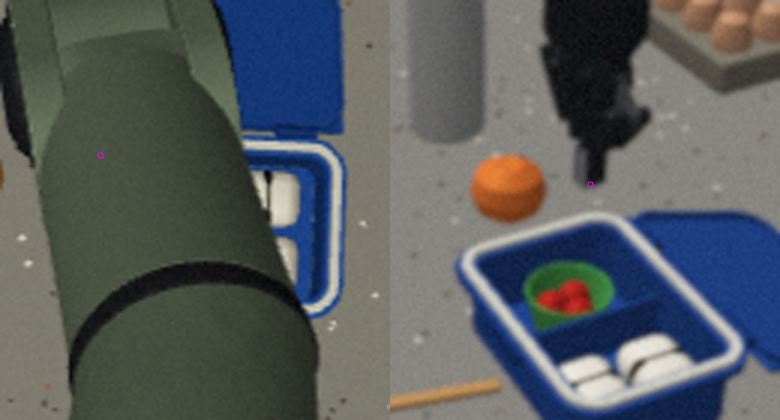

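The side view shows the shut fingertips at about (590,183), which matches the projected TCP, above the left hinge end of the seal. Next I'll descend gently.

Request:
jog_arm --pt "0 -0.033 0.3 0 0" --pt "0 0 0.3 0 0" --pt "0 0 0.2 0 0" --pt "0 0 0.05 0 0" --pt "0 0 0 0 0" --pt "0 0 0 0 0"

```text
clock: 4.2
position: [0.6307, 0.0814, 0.0649]
tool_rot: [-3.142, 0.0, 3.11]
force: [-0.6, 0.2, -0.7]
grip_width: -0.0001
finger_force: 0.0
```

```bash
python3 st.py
```

```text
t 4.2 pos [0.6307 0.0814 0.0649] local mm [45.5 93.9 64.9] rot [-3.1416e+00  2.0000e-04  3.1097e+00] F [-0.65  0.15 -0.69] w -0.0001
```

Request:
jog_arm --pt "0 0.03 0.03 0 0" --pt "0 0 0.03 0 0" --pt "0 0 0.03 0 0" --pt "0 0 0 0 0" --pt "0 0 0 0 0"

```text
clock: 4.7
position: [0.6308, 0.0825, 0.0623]
tool_rot: [3.141, 0.0, 3.11]
force: [1.5, 1.8, 3.8]
grip_width: -0.0
finger_force: 1.5
```

```bash
python3 st.py
```

```text
t 4.7 pos [0.6308 0.0825 0.0623] local mm [45.5 95.  62.3] rot [3.1413e+00 4.0000e-04 3.1099e+00] F [1.46 1.85 3.79] w -0.0
```

Request:
jog_arm --pt "0.1 0 0 0 0" --pt "0.15 0 0 0 0" --pt "0.15 0 0 0 0" --pt "0.15 0 0 0 0" --pt "0.15 0 0 0 0" --pt "0.15 0 0 0 0" --pt "0.15 0 0 0 0"

```text
clock: 5.4
position: [0.6003, 0.0833, 0.0621]
tool_rot: [-3.142, 0.0, 3.11]
force: [3.7, 0.4, 3.3]
grip_width: 0.0003
finger_force: 1.7
```

```bash
python3 st.py
```

```text
t 5.4 pos [0.6003 0.0833 0.0621] local mm [15.  94.8 62.1] rot [-3.1416e+00  1.0000e-04  3.1098e+00] F [3.74 0.42 3.33] w 0.0003
```

Request:
jog_arm --pt "0.16 0 0 0 0" --pt "0.16 0 0 0 0" --pt "0.16 0 0 0 0" --pt "0.16 0 0 0 0" --pt "0.16 0 0 0 0" --pt "0.16 0 0 0 0" --pt "0.16 0 0 0 0" --pt "0.16 0 0 0 0" --pt "0.16 0 0 0 0" --pt "0.16 0 0 0 0" --pt "0.16 0 0 0 0" --pt "0.16 0 0 0 0"

```text
clock: 6.6
position: [0.5426, 0.0851, 0.0621]
tool_rot: [-3.142, -0.0, 3.11]
force: [2.9, -0.8, 3.3]
grip_width: 0.0001
finger_force: 1.6
```

```bash
python3 st.py
```

```text
t 6.6 pos [0.5426 0.0851 0.0621] local mm [-42.7  94.8  62.1] rot [-3.1416 -0.      3.1098] F [ 2.88 -0.78  3.33] w 0.0001
```

Request:
jog_arm --pt "0.143 -0.014 0 0 0" --pt "0.138 -0.042 0 0 0" --pt "0.127 -0.068 0 0 0" --pt "0.111 -0.091 0 0 0" --pt "0.091 -0.111 0 0 0" --pt "0.068 -0.127 0 0 0" --pt "0.042 -0.138 0 0 0" --pt "0.014 -0.143 0 0 0" --pt "0 -0.15 0 0 0"

```text
clock: 7.5
position: [0.52, 0.0589, 0.062]
tool_rot: [-3.142, -0.0, 3.11]
force: [-0.4, 4.1, 3.9]
grip_width: 0.0002
finger_force: 1.8
```

```bash
python3 st.py
```

```text
t 7.5 pos [0.52   0.0589 0.062 ] local mm [-64.5  67.8  62. ] rot [-3.1415e+00 -5.0000e-04  3.1097e+00] F [-0.38  4.1   3.91] w 0.0002
```

Request:
jog_arm --pt "0 -0.18 0 0 0" --pt "0 -0.18 0 0 0" --pt "0 -0.18 0 0 0" --pt "0 -0.18 0 0 0" --pt "0 -0.18 0 0 0" --pt "0 -0.18 0 0 0" --pt "0 -0.18 0 0 0" --pt "0 -0.18 0 0 0" --pt "0 -0.18 0 0 0" --pt "0 -0.18 0 0 0" --pt "0 -0.18 0 0 0" --pt "0 -0.18 0 0 0"

```text
clock: 8.7
position: [0.5181, -0.0059, 0.0621]
tool_rot: [3.142, -0.0, 3.11]
force: [0.2, 3.7, 4.3]
grip_width: -0.0002
finger_force: 1.7
```

```bash
python3 st.py
```

```text
t 8.7 pos [ 0.5181 -0.0059  0.0621] local mm [-64.2   3.   62.1] rot [ 3.1416e+00 -1.0000e-04  3.1097e+00] F [0.22 3.66 4.28] w -0.0002
```

Request:
jog_arm --pt "0.01 -0.19 0 0 0" --pt "0.01 -0.19 0 0 0" --pt "0.01 -0.19 0 0 0" --pt "0 -0.19 0 0 0" --pt "0 -0.19 0 0 0" --pt "0 -0.19 0 0 0" --pt "0 -0.19 0 0 0" --pt "0 -0.19 0 0 0" --pt "0 -0.19 0 0 0" --pt "0 -0.19 0 0 0" --pt "0 -0.19 0 0 0" --pt "0 -0.19 0 0 0"

```text
clock: 9.9
position: [0.5151, -0.0743, 0.0621]
tool_rot: [-3.142, 0.0, 3.11]
force: [-0.2, 2.8, 2.6]
grip_width: -0.0002
finger_force: 1.6
```

```bash
python3 st.py; python3 - <<'E'
from h import *
from workcell import bot
f=bot.grab_frame("side");im=cv2.resize(f["pixels"][140:280,270:410,::-1],None,fx=4,fy=4,interpolation=cv2.INTER_CUBIC)
q=(proj(f,seal(.5822,-.0110,-.0325))-[270,140]+.5)*4
cv2.polylines(im,[q.astype(int)],True,(0,0,255),1);cv2.imwrite("pics/mid.png",im)
E
```

```text
t 9.9 pos [ 0.5151 -0.0743  0.0621] local mm [-65.1 -65.5  62.1] rot [-3.1416  0.      3.1097] F [-0.18  2.84  2.57] w -0.0002
```

View pics/mid.png

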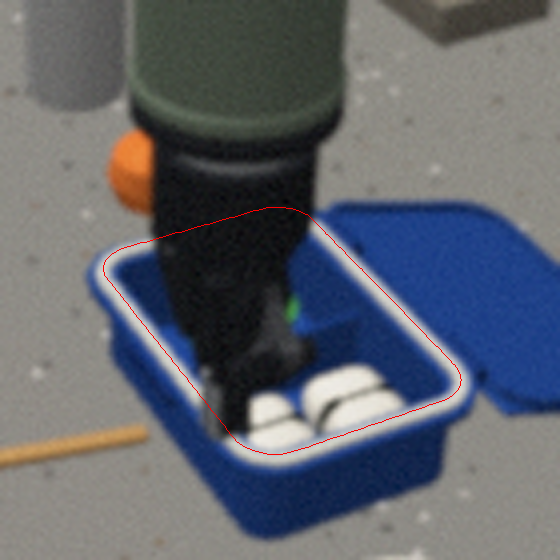

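The fingers are near the front right corner. The seal's right edge lies slightly outside the drawn line, about 7 enlarged px, so I'll measure whether the box moved.

```bash
python3 - <<'E'
from h import *
from workcell import bot
d0=pickle.load(open("f.pkl","rb"))
for n in("side","top"):
  f=bot.grab_frame(n);offs=np.arange(-.008,.0081,.0005);s=seal(0,0,0)
  for lab,I in(("0",d0[n]),("now",f)):
    W=I["pixels"][:,:,0].astype(np.float32)
    prof=np.array([cv2.remap(W,*(lambda q:(q[:,:1],q[:,1:]))(proj(f,seal(.5822,-.011,-.0325,o)).astype(np.float32)),cv2.INTER_CUBIC)[:,0] for o in offs])
    for nm,m in(("hinge",(s[:,0]>.0649)&(s[:,1]<.02)),("right",(s[:,1]<-.0949)&(s[:,0]>-.02)),("frontL",(s[:,0]<-.0649)&(s[:,1]>.03))):
        a=prof[:,m].mean(1);w=np.clip(a-a.max()*.7,0,None);print(n,lab,nm,"%.2f"%(1e3*(w@offs)/w.sum()),int(a.max()),int(offs[a.argmax()]*1e4)/10)
  a,b=[cv2.cvtColor(I["pixels"],cv2.COLOR_RGB2GRAY).astype(np.float32) for I in(d0[n],f)]
  r=np.s_[200:265,365:445] if n=="side" else np.s_[120:170,385:420]
  print(n,"phase shift px",cv2.phaseCorrelate(a[r],b[r],cv2.createHanningWindow((a[r].shape[1],a[r].shape[0]),cv2.CV_32F)))
E
```

```text
side 0 hinge -1.07 191 -0.9
side 0 right -0.40 193 0.5
side 0 frontL 0.91 196 0.5
side now hinge -1.69 208 -1.4
side now right 1.51 204 2.5
side now frontL 1.47 208 1.5
side phase shift px ((0.007473693675144943, 0.10325084877347734), 1.152660988105668)
top 0 hinge 0.03 192 -0.4
top 0 right -0.04 190 -0.4
top 0 frontL -0.05 195 0.5
top now hinge -0.14 204 -0.4
top now right 0.29 84 1.5
top now frontL 0.03 209 0.5
top phase shift px ((0.2479485991979864, 0.10089545307835124), 0.9685576332939996)
```

The shift is about 1 mm at most toward -y, so I'll bias the path 0.7 mm that way and carry on.

Request:
jog_arm --pt "0 -0.14 0 0 0" --pt "0 -0.14 0 0 0" --pt "-0.014 -0.143 0 0 0" --pt "-0.042 -0.138 0 0 0" --pt "-0.068 -0.127 0 0 0" --pt "-0.091 -0.111 0 0 0" --pt "-0.111 -0.091 0 0 0" --pt "-0.127 -0.068 0 0 0" --pt "-0.138 -0.042 0 0 0" --pt "-0.143 -0.014 0 0 0" --pt "-0.15 0 0 0 0"

```text
clock: 11.15
position: [0.5409, -0.1052, 0.0621]
tool_rot: [-3.141, -0.0, 3.11]
force: [-3.0, -0.1, 3.8]
grip_width: -0.0001
finger_force: 1.7
```

```bash
python3 st.py
```

```text
t 11.15 pos [ 0.5409 -0.1052  0.0621] local mm [-38.2 -95.5  62.1] rot [-3.1414e+00 -2.0000e-04  3.1097e+00] F [-2.96 -0.09  3.84] w -0.0001
```

Request:
jog_arm --pt "-0.17 0 0 0 0" --pt "-0.17 0 0 0 0" --pt "-0.17 0 0 0 0" --pt "-0.17 0 0 0 0" --pt "-0.17 0 0 0 0" --pt "-0.17 0 0 0 0" --pt "-0.17 0 0 0 0" --pt "-0.17 0 0 0 0" --pt "-0.17 0 0 0 0" --pt "-0.17 0 0 0 0" --pt "-0.17 0 0 0 0" --pt "-0.17 0 0 0 0"

```text
clock: 12.35
position: [0.6022, -0.1071, 0.0621]
tool_rot: [-3.142, -0.0, 3.11]
force: [-4.1, 0.5, 3.1]
grip_width: -0.0
finger_force: 1.7
```

```bash
python3 st.py
```

```text
t 12.35 pos [ 0.6022 -0.1071  0.0621] local mm [ 23.1 -95.4  62.1] rot [-3.1416e+00 -1.0000e-04  3.1097e+00] F [-4.12  0.51  3.12] w -0.0
```

Request:
jog_arm --pt "-0.16 0 0 0 0" --pt "-0.16 0 0 0 0" --pt "-0.16 0 0 0 0" --pt "-0.16 0 0 0 0" --pt "-0.14 0 0 0 0" --pt "0 0 0 0 0"

```text
clock: 12.95
position: [0.626, -0.1078, 0.0622]
tool_rot: [-3.142, 0.001, 3.11]
force: [1.4, -0.1, 3.4]
grip_width: 0.0002
finger_force: 1.7
```

```bash
python3 st.py
```

```text
t 12.95 pos [ 0.626  -0.1078  0.0622] local mm [ 46.9 -95.3  62.2] rot [-3.1415e+00  1.0000e-03  3.1099e+00] F [ 1.39 -0.08  3.37] w 0.0002
```

Request:
jog_arm --pt "0 0 -0.1 0 0" --pt "0 0 -0.3 0 0" --pt "0 0 -0.8 0 0" --pt "0 0 -1 0 0" --pt "0 0 -1 0 0" --pt "0 0 -1 0 0" --pt "0 0 -0.5 0 0" --pt "0 0 0 0 0" --pt "0 0 0 0 0" --pt "0 0 0 0 0"

```text
clock: 13.95
position: [0.6246, -0.1076, 0.2019]
tool_rot: [3.141, -0.002, 3.11]
force: [-0.3, 0.3, -0.7]
grip_width: 0.0005
finger_force: 0.0
```

```bash
python3 st.py; python3 - <<'E'
from workcell import bot
import cv2
cv2.imwrite("pics/end.png",bot.grab_frame("side")["pixels"][:,:,::-1])
E
```

```text
t 13.95 pos [ 0.6246 -0.1076  0.2019] local mm [ 45.5 -95.2 201.9] rot [ 3.1415e+00 -1.8000e-03  3.1099e+00] F [-0.27  0.34 -0.66] w 0.0005
```

View pics/end.png

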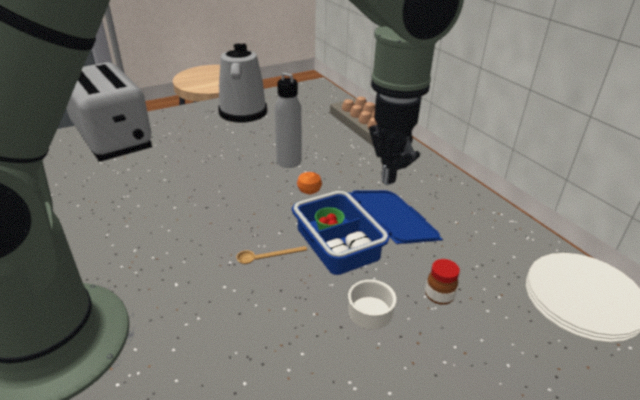

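The end picture shows the lunchbox (centre about (340,230)), the lid and the surrounding things where they were, and the gripper clear at (390,180).

```bash
python3 -c "
from workcell import bot
print(bot.job_done())"
```

```text
the job is handed in; nothing more can be done
None
```

I ran the closed fingertips round the seal in one stroke, from the left hinge end along the front to the right hinge end, at about 3–4 N. I then lifted clear and handed the job in at about 14 s; the lid and the other things look unmoved, and the lunchbox shifted by no more than about 1–2 mm, by the camera.

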